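Release the swing bolt of the drilling jig's clamp bar

ROBOT

A 6-joint arm with a two-finger parallel gripper is mounted at the origin on the work surface. World frame = base frame: x ahead of the robot, y to its left, z up, the work surface at z = 0. Lengths are in m, angles in degrees, forces in N, time in s.
With the tool pointing down it reaches from about 0.325 to 0.875 m from the base axis. Payload 4.4 kg.
Tool frame: the origin (TCP) lies at the very end of the fingers, on their centre line; the grasp point (between the pads) lies 19 mm behind it; z points along the fingers, y is the direction in which the jaws open and shut (so a half turn about z gives the same grasp; the last joint's range is limited). The gripper opens to 85 mm and grips with 20 to 120 N. Pads are 22 mm wide; open, the fingers measure 114 mm over their backs; the gripper's body (76 mm by 85 mm) begins 54 mm behind the grasp point. The pads swing forward as they close: fully open they stand 13 mm farther back than shut.
Start: joints at [-77.034, 11.837, 88.321, -0, 79.842, -8.623], TCP at [0.212, -0.535, 0.231] pointing down, gripper open.
Joint ranges: [-156.59, 156.59], [-49.26, 127.26], [12.9, 141.05], [-63.56, 243.56], [4.71, 150.69], [-161.64, 161.64]. Speed limits (degrees/s): [159.86, 159.86, 180, 180, 180, 180].

INTERFACE

Orientations are given as a 3x3 rotation matrix whose columns are the frame's x, y, z axes.
In Python, from station import bot gives the robot as it stands. The module is installed in compiled form; this text tells all that it offers.
- The arm moves only by the tool move_arm, never from a script. Its argument "steps" is a list of rows, each a list of 5 numbers: the closure, from -1 (fully open) to 1 (shut), then the shift along the tool's x, y, z in m, then the turn about the tool's z in rad. In form: [[gripper, dx, dy, dz, turn], ...]. A call has 1 to 12 rows; each row is the pose to reach, as a shift and turn from the pose commanded when the call began, along the tool's axes at that moment; what a row does not reach only later rows make up. A row lasts 1/10 s, in which the tool goes at most 50 mm and 8.59 degrees, less where a joint would pass 70% of its speed; a pose out of reach is approached as far as the arm can. A call with a gripper value outside its range is refused whole. The fingers move at their own pace and stop on an object; the grip force is fixed at half the most. Time passes only in rows, so rows that repeat a pose let the fingers close. It gives the time, the measured TCP pose, the force and the opening at its end, in the units of the state.
- bot.state(): the state, without advancing time (a new reading comes with each control period).
- bot.grab_frame(name): name is "side" or "top" or "wrist"; returns a dict with "color" (384x512x3 uint8, red, green, blue), "fovy" (degrees; the focal length in pixels is half the picture's height over the tangent of half this angle, whatever the lens; pixels are square), "cx", "cy" (the principal point, pixels), "cam_to_world" (4x4, takes a point from camera to world coordinates); the wrist camera has in their place "hand_eye" (4x4, takes a point from camera to tool coordinates, whose origin is the TCP and whose axes are the flange's). Camera axes: x right, y down, z forward; pixel columns grow to the right and rows downward; lengths in m; the calibration is good to about 2 mm. A picture is of the moment at which its call begins: read the wrist's pose just before it. There is no depth.
- bot.job_done(): hands the job in, once; it reports no verdict.
The state is a dict: "time_s": time; "joint_positions": joint angles; "joint_velocities": joint speeds; "effort": joint torques, N m; "tool_pos": TCP position; "tcp_rot": TCP orientation; "wrist_force": force on the tool from outside, world axes, zero at the start; "moment": the same for the moment, N m; "opening": finger opening in m.
Only numpy, scipy, OpenCV 4.12 (cv2) and the standard library are available. Lean on these libraries where they do the work, as an engineer would, in place of code of your own. Each camera call takes 0.05 s, during which the arm holds its last target. There are 200 camera calls.

TASK

The square tube in the drilling jig is to come out next: slacken the wing nut (anticlockwise from above) just until the bolt comes free, then swing the hinged bolt out of the slotted end of the clamp bar and lay it down about level, so that it stays there. Feel for the release: never force the nut against the bar, and stop slackening once its flange passes the lip at the slot mouth, no more than 2 mm above the lip. Leave the other tools on the bench where they are.

Things in the scene. Friction and masses are not known exactly. Their poses are not given: they have to be found in the camera images.
- jig: Steel drilling jig fixed on the bench; plate 250 x 100 x 12 mm (x -40 to 210), an aluminium square tube clamped across it (50 wide, 190 long along y, top 74 mm up). Origin: on the bench below the bolt's pivot. x runs from the slot mouth to the bar's rear hinge (172 mm away; ears at y +-29 mm, 100 mm high), z up. The slot opens towards -x and the bolt swings out that way.
- clamp_bar: Grey steel clamp bar, 14 mm thick, up to 44 mm wide, hinged at its rear (its origin, 93 mm up; x, z as the jig's when level). Slot 11 mm wide; end at jig x -15.5 mm. A lip 2.5 mm high across the slot mouth (x -15.5 to -12.5) traps the nut's flange. The top at the slot is 100 mm up when level; a hinge spring (1.5 N/mm) lifts it with the nut until it rests 1 to 9 mm higher, different each time.
- swing_bolt (a joint): Angle of the hinged bolt: 0 upright in the slot, positive as it swings out towards jig -x, 1.57 level, 1.75 its stop. It stays where it is left (about 0.1 N m friction).
- bolt_pivot (a point): Pivot of the swing bolt, 40 mm above the bench, pivot axis along jig y; the point's z runs along the bolt. The bolt is 9 mm thick and ends 88 mm from the pivot.
- wing_nut: Steel wing nut on the bolt. Origin: centre of its underside, z along the bolt. Flange 22 mm across, 5 mm thick; hub 17 mm across up to 15 mm; two flat upright wings along its x, 46 mm tip to tip, 10 mm thick (y), from 6 to 28 mm above the underside. Tightened, its underside is 60 to 61.5 mm from the pivot and presses on the bar with up to 14 N.
- nut_wings (a point): Centre of the wings, half-way up, on the bolt axis, 17 mm above the nut's underside; x along the wings. Turned anticlockwise (from above) the nut rises 14 mm per turn (steep quick-action thread, friction about 0.06 N m). It takes 1.2 to 5.4 rad, not known beforehand, until it passes the lip and the bolt swings free; the thread goes on beyond.
- mallet: Green rubber mallet lying on the bench, head 68 mm across and 100 mm long, handle 260 mm long. Leave alone.
- organizer: Clear screw organizer, 200 x 150 x 45 mm. Leave alone.
- nail_punch: Steel nail punch, 120 mm long, 12 mm thick, lying. Leave alone.
- compass: Steel marking compass, folded, 125 mm long, lying. Leave alone.

How it is judged:
By the outcome, as a careful person would: the job done as asked, in the order asked, and still so for the second after the job is handed in, with the robot touching nothing.
It also fails if it takes over 72 s, if anything falls off the work surface, if the arm or the gripper's body presses on something with over 40 N, if the wrist force passes 120 N, or if a joint passes its speed limit or range.

## Working session

There is one attempt and no reset: what is moved stays moved. The work goes in short steps, Python scripts to look and compute and a tool call to move; the robot and the scene stay as the last step left them, time stands still between calls to the robot, and variables do not carry over. Pictures are saved under pics/ and viewed, about 8 in all and at most 12, crops included, and the job is handed in when it is done.

Besides the shell and the picture viewer there is one more tool, called after "Request:" by a JSON object that holds its "op" and its "data", one argument or row to a line. move_arm: Moves the arm, as the interface text tells. Its arguments: {"type":"object","properties":{"steps":{"type":"array"}},"required":["steps"]}

```bash
mkdir -p pics
cat > h.py <<'E'
import numpy as np, cv2
from station import bot
def grab(n,fn=None):
    s=bot.state(); f=bot.grab_frame(n)
    if 'hand_eye' in f:
        T=np.eye(4);T[:3,:3]=np.array(s['tcp_rot']);T[:3,3]=s['tool_pos'];f['cam_to_world']=T@np.array(f['hand_eye'])
    if fn: cv2.imwrite('pics/'+fn,f['color'][:,:,::-1])
    return f
def K(f): return f['color'].shape[0]/2/np.tan(np.radians(f['fovy']/2))
def ray(f,u,v):
    M=np.array(f['cam_to_world']);d=M[:3,:3]@np.array([(u-f['cx'])/K(f),(v-f['cy'])/K(f),1]);return M[:3,3],d/np.linalg.norm(d)
def onz(f,u,v,z):
    o,d=ray(f,u,v);return o+d*(z-o[2])/d[2]
def proj(f,P):
    M=np.linalg.inv(np.array(f['cam_to_world']));p=M[:3,:3]@np.array(P)+M[:3,3];return p[:2]/p[2]*K(f)+[f['cx'],f['cy']]
E
python3 - <<'E'
from h import *
a=grab('top','top0.png');b=grab('side','side0.png')
for f in(a,b):print(np.round(f['cam_to_world'],3).tolist(),f['fovy'],f['cx'],f['cy'])
cv2.imwrite('pics/both.png',cv2.resize(np.vstack([a['color'],b['color']])[:,:,::-1],None,fx=.78,fy=.78))
s=bot.state();print(s)
E
```

```text
[[-0.026, -0.999, 0.044, 0.528], [-1.0, 0.026, -0.01, 0.07], [0.009, -0.044, -0.999, 1.15], [0.0, 0.0, 0.0, 1.0]] 46.26532533503736 250.25669444604725 185.81361747754465
[[-0.903, -0.284, 0.323, 0.304], [-0.43, 0.59, -0.683, 0.629], [0.003, -0.756, -0.655, 0.662], [0.0, 0.0, 0.0, 1.0]] 57.500123977483575 253.65433721904594 191.2078037873792
{'time_s': 0.1, 'joint_positions': array([-7.70332173e+01,  1.18804630e+01,  8.83975769e+01,  1.67353531e-04,
        7.98408865e+01, -8.62433514e+00]), 'joint_velocities': array([ 0.00214434, -0.06671931, -0.25858701,  0.0842562 , -0.04429418,
       -0.00646355]), 'effort': array([ 3.31545689e-04, -3.84091187e+01, -2.92547733e+01, -2.53558546e-04,
        4.92366569e-03,  3.58118552e-05]), 'tool_pos': array([ 0.21141117, -0.53398732,  0.23022303]), 'tcp_rot': array([[ 9.29833806e-01,  3.67979456e-01, -4.62946429e-04],
       [ 3.67979613e-01, -9.29831657e-01,  2.02337162e-03],
       [ 3.14096942e-04, -2.05175418e-03, -9.99997846e-01]]), 'wrist_force': array([-0.38893393,  0.45024448,  0.92071459]), 'moment': array([-0.00609451, -0.02066096,  0.01890902]), 'opening': 0.08565571071093694}
```

View pics/both.png

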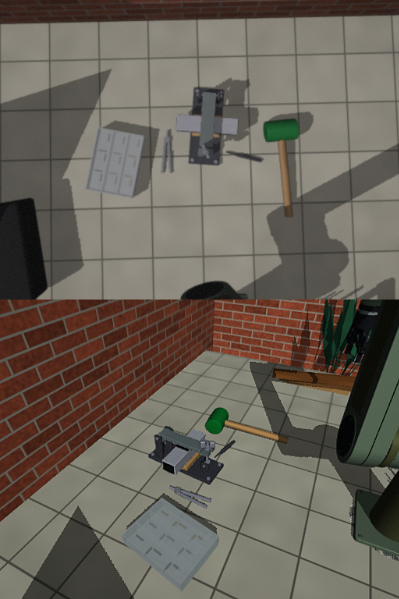

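The first view shows the jig at top-image (~265,160), with the slot end toward the robot (lower end), the tools on either side. I'll zoom in.

Run:
```python
import cv2,numpy as np
a=cv2.imread('pics/top0.png')[100:220,215:315];b=cv2.imread('pics/side0.png')[150:250,180:300]
cv2.imwrite('pics/z.png',np.hstack([cv2.resize(a,(400,480),interpolation=2),cv2.resize(b,(400,480*400//480),interpolation=2) if 0 else cv2.copyMakeBorder(cv2.resize(b,(400,333),interpolation=2),0,147,0,0,0)]))
```

```text
(no output)
```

View pics/z.png

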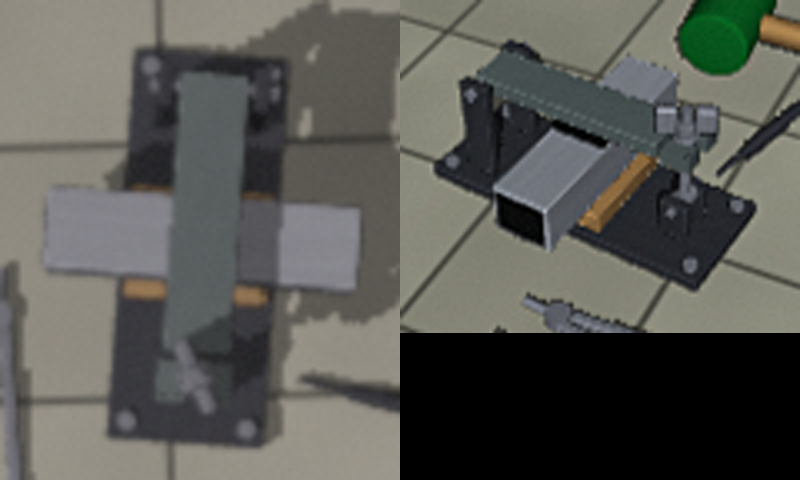

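Left crop: the plate corners are at (137,48), (288,58), (262,445), (108,435), and the wings run from (177,345) to (210,410). Next I'll turn these into world coordinates.

Run:
```python
from h import *
f=grab('top')
g=lambda x,y,z:onz(f,215+x/4-.4,100+y/4-.4,z)
rl,rr,fr,fl=[g(x,y,.012) for x,y in[(137,48),(288,58),(262,445),(108,435)]]
print(rl,rr,fr,fl,np.linalg.norm((rl+rr-fl-fr)/2),np.linalg.norm(rl-rr))
d=(rl+rr-fl-fr);yaw=np.arctan2(d[1],d[0]);c=(rl+rr+fl+fr)/4
o=c-np.array([np.cos(yaw),np.sin(yaw),0])*.085
print('yaw',np.degrees(yaw),'pivot',o)
a,b=g(177,345,.128),g(210,410,.128);print('nut',(a+b)/2,a,b,np.linalg.norm(a-b),np.degrees(np.arctan2(*(a-b)[1::-1])))
```

```text
[0.76716501 0.05710689 0.012     ] [ 0.75838335 -0.03915839  0.012     ] [ 0.51207026 -0.01535941  0.012     ] [0.52094567 0.08187165 0.012     ] 0.24746041397975707 0.09666499101103748
yaw -5.631166465053478 pivot [0.55505127 0.02945575 0.012     ]
nut [0.55305049 0.03122785 0.128     ] [0.57178223 0.04010817 0.128     ] [0.53431876 0.02234754 0.128     ] 0.0414602411614541 25.364634811108353
```

Request:
{"op": "move_arm", "data": {
  "steps": [
    [-1,0.045,-0.034,0,0],
    [-1,0.09,-0.068,0,0],
    [-1,0.135,-0.102,0,0],
    [-1,0.18,-0.136,0,0],
    [-1,0.22,-0.167,0,0],
    [-1,0.26,-0.197,0,0],
    [-1,0.3,-0.228,0,0],
    [-1,0.34,-0.258,0,0],
    [-1,0.38,-0.288,0,0],
    [-1,0.42,-0.319,0,0],
    [-1,0.46,-0.349,0,0],
    [-1,0.495,-0.375,0,0]
  ]
}}

```text
time_s: 1.35
tool_pos: [0.5234, -0.0197, 0.2311]
tcp_rot: [[0.93, 0.368, -0.0], [0.368, -0.93, -0.0], [-0.0, 0.0, -1.0]]
wrist_force: [-0.1, -1.2, 0.3]
opening: 0.0856
```

Request:
{"op": "move_arm", "data": {
  "steps": [
    [-1,0.03,-0.024,0,0],
    [-1,0.03,-0.024,0,0],
    [-1,0.03,-0.024,0,0],
    [-1,0.03,-0.024,0,0]
  ]
}}

```text
time_s: 1.75
tool_pos: [0.5412, 0.0108, 0.2308]
tcp_rot: [[0.93, 0.367, -0.001], [0.367, -0.93, -0.0], [-0.001, -0.0, -1.0]]
wrist_force: [-0.5, -0.3, 0.9]
opening: 0.0854
```

Run:
```python
from h import *
f=grab('wrist','w1.png');s=bot.state();print(s['time_s'],s['tool_pos'],s['tcp_rot'],s['joint_positions'],s['wrist_force'],s['moment'])
print(np.round(f['hand_eye'],3).tolist(),f['fovy'])
```

```text
1.8 [0.54125354 0.0105248  0.23102535] [[ 9.30426070e-01  3.66478739e-01 -8.14410144e-04]
 [ 3.66478618e-01 -9.30426426e-01 -2.98362041e-04]
 [-8.67092063e-04 -2.08600830e-05 -9.99999624e-01]] [-8.03434230e+00  7.80079686e+00  9.30494986e+01 -2.38722679e-02
  7.91935204e+01  6.04715268e+01] [-0.86725288  0.32378707 -0.27749623] [-0.04546949  0.04486486 -0.01619467]
[[-0.0, -0.957, -0.289, 0.073], [1.0, -0.001, 0.0, 0.0], [-0.0, -0.289, 0.957, -0.142], [0.0, 0.0, 0.0, 1.0]] 58.406310040298415
```

View pics/w1.png

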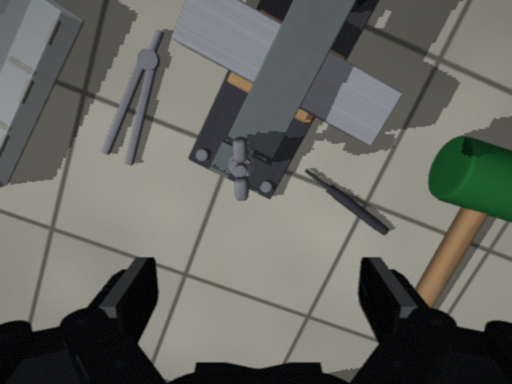

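Wrist view: the wings run from about (239,139) to (241,199), with the bolt tip at (239,168). They're nearly parallel to the tool x axis.

Run:
```python
from h import *
f=grab('wrist');s=bot.state();R=np.array(s['tcp_rot']);p=s['tool_pos']
a,b=onz(f,239,140,.128),onz(f,241,199,.122);c=onz(f,239.5,166,.128)
print(a,b,(a+b)/2,c,np.degrees(np.arctan2(*(a-b)[1::-1])),np.linalg.norm(a-b))
for q in[(a+b)/2,c,[.553,.031,.128]]:print(R.T@(np.array(q)-p))
# plate front corners
for u,v in[(190,158),(270,198)]:print('corner',onz(f,u,v,.012))
im=f['color'];cv2.imwrite('pics/w2.png',cv2.resize(im[110:230,170:320,::-1],None,fx=5,fy=5,interpolation=2))
t=grab('top')
for P in[c,a]:print(proj(t,P))
```

```text
[0.57511864 0.03764227 0.128     ] [0.53288211 0.02050022 0.122     ] [0.55400038 0.02907125 0.125     ] [0.55771493 0.03072649 0.128     ] 22.09018224143884 0.0459757974682639
[ 0.01869877 -0.01276856  0.10615481]
[ 0.02275984 -0.01294914  0.10315266]
[ 0.01847227 -0.01492959  0.10315489]
corner [0.52211406 0.07970001 0.012     ]
corner [ 0.51206881 -0.01589255  0.012     ]
[263.13597228 191.91549128]
[259.89231147 184.35929285]
```

View pics/w2.png

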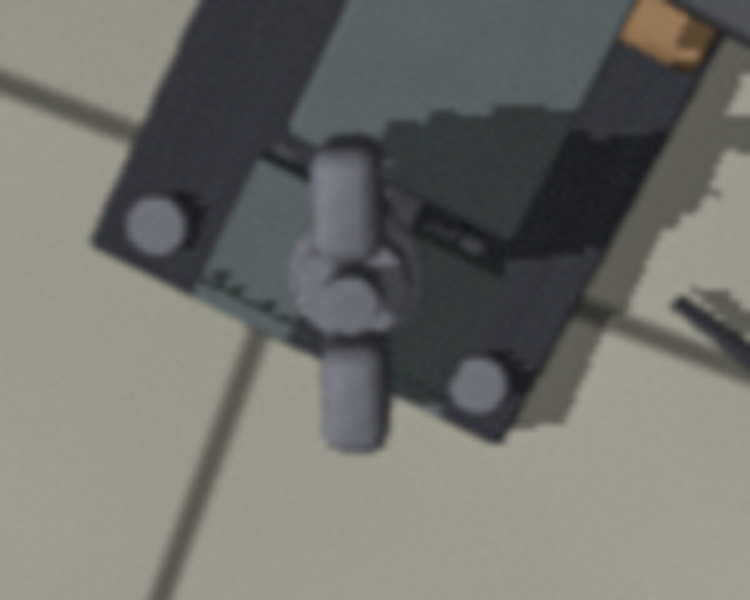

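Crop: wing tops span (345,148) to (354,450), with the bolt tip at (352,298). I'll recompute with both ends at the same height.

Run:
```python
from h import *
f=grab('wrist');s=bot.state();R=np.array(s['tcp_rot']);p=s['tool_pos']
g=lambda x,y,z:onz(f,170+x/5-.4,110+y/5-.4,z)
a,b,c=g(345,148,.129),g(354,449,.129),g(352,298,.128)
for q in[a,b,(a+b)/2,c]:print(q,R.T@(q-p))
print(np.degrees(np.arctan2(*(a-b)[1::-1])),np.linalg.norm(a-b),np.degrees(np.arctan2(R[1,0],R[0,0])))
```

```text
[0.57588384 0.03793585 0.129     ] [ 0.04207151 -0.01300215  0.10232592]
[0.53471863 0.02110455 0.129     ] [-0.00239773 -0.01240697  0.1023313 ]
[0.55530123 0.0295202  0.129     ] [ 0.01983689 -0.01270456  0.10232861]
[0.55581556 0.029397   0.128     ] [ 0.02027055 -0.01240171  0.10332858]
22.238274110681534 0.044473219072568224 21.47147171142609
```

Request:
{"op": "move_arm", "data": {
  "steps": [
    [-1,0.02,-0.0126,0.03,-0.013],
    [-1,0.02,-0.0126,0.06,-0.013],
    [-1,0.02,-0.0126,0.08,-0.013],
    [-1,0.02,-0.0126,0.08,-0.013]
  ]
}}

```text
time_s: 2.35
tool_pos: [0.5528, 0.0303, 0.1477]
tcp_rot: [[0.925, 0.379, -0.008], [0.379, -0.925, 0.001], [-0.007, -0.004, -1.0]]
wrist_force: [-0.3, -0.2, -0.5]
opening: 0.0854
```

Run:
```python
from h import *
f=grab('wrist','w3.png');s=bot.state();R=np.array(s['tcp_rot']);p=s['tool_pos']
print(p,R.T@(np.array([.5555,.0294,.129])-p),s['wrist_force'],s['moment'],s['joint_positions'][5])
print(proj(f,[.5555,.0294,.129]))
```

```text
[0.55439151 0.03015577 0.14986397] [0.00081083 0.00115693 0.02085927] [ 0.31142157  0.50763256 -0.01610683] [ 0.06758554 -0.07201196 -0.02340233] 61.91474693503702
[260.69357927 239.26946885]
```

View pics/w3.png

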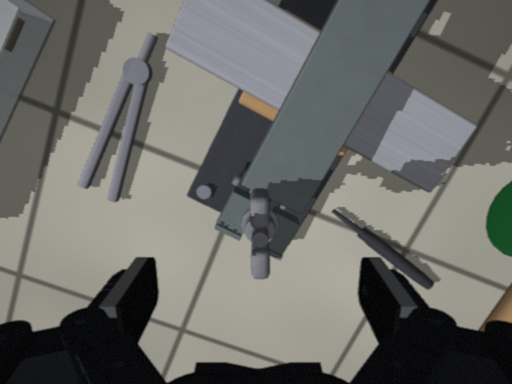

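The tip appears at (260,238), against a prediction of (260.7,239). That confirms the nut position, so I'll descend and grip.

Request:
{"op": "move_arm", "data": {
  "steps": [
    [-1,0.0008,0.001,0.016,0],
    [-1,0.0008,0.001,0.032,0],
    [-1,0.0008,0.001,0.032,0],
    [-0.4,0.0008,0.001,0.032,0],
    [0,0.0008,0.001,0.032,0],
    [0.5,0.0008,0.001,0.032,0],
    [1,0.0008,0.001,0.032,0],
    [1,0.0008,0.001,0.032,0],
    [1,0.0008,0.001,0.032,0],
    [1,0.0008,0.001,0.032,0],
    [1,0.0008,0.001,0.032,0],
    [1,0.0008,0.001,0.032,0]
  ]
}}

```text
time_s: 3.6
tool_pos: [0.5572, 0.0307, 0.1198]
tcp_rot: [[0.925, 0.38, 0.001], [0.38, -0.925, 0.001], [0.001, -0.001, -1.0]]
wrist_force: [-1.8, 5.3, 4.7]
opening: 0.0076
```

```bash
cat > st.py <<'E'
from h import *
s=bot.state();R=np.array(s['tcp_rot'])
print('t',s['time_s'],'p',np.round(s['tool_pos'],4),'yaw',np.degrees(np.arctan2(R[1,0],R[0,0])).round(2),'F',np.round(s['wrist_force'],1),'M',np.round(s['moment'],3),'q6',s['joint_positions'][5].round(1),'op',round(s['opening'],4))
j=np.radians(-5.6);print('jig -x in tool axes',(R.T@[-np.cos(j),-np.sin(j),0]).round(3),'jig F',(np.array([[np.cos(j),np.sin(j)],[-np.sin(j),np.cos(j)]])@s['wrist_force'][:2]).round(2))
E
python3 st.py
```

```text
t 3.6 p [0.5572 0.0307 0.1198] yaw 22.34 F [-1.8  5.3  4.7] M [ 0.728  0.205 -0.019] q6 61.9 op 0.0076
jig -x in tool axes [-0.883 -0.469 -0.   ] jig F [-2.32  5.07]
```

Request:
{"op": "move_arm", "data": {
  "steps": [
    [1,0,-0.001,-0.001,0],
    [1,0,-0.001,-0.001,0],
    [1,0,-0.001,-0.001,0]
  ]
}}

```text
time_s: 3.9
tool_pos: [0.5571, 0.0308, 0.1201]
tcp_rot: [[0.925, 0.38, 0.001], [0.38, -0.925, -0.0], [0.001, 0.001, -1.0]]
wrist_force: [2.4, 1.4, -0.8]
opening: 0.0074
```

```bash
python3 st.py
```

```text
t 3.9 p [0.5571 0.0308 0.1201] yaw 22.33 F [ 2.4  1.4 -0.8] M [ 0.243 -0.495 -0.028] q6 62.0 op 0.0074
jig -x in tool axes [-0.884 -0.468 -0.001] jig F [2.22 1.64]
```

Request:
{"op": "move_arm", "data": {
  "steps": [
    [1,0,0,-0.0002,-0.1],
    [1,0,0,-0.0004,-0.2],
    [1,0,0,-0.0007,-0.3],
    [1,0,0,-0.0009,-0.4],
    [1,0,0,-0.0009,-0.4],
    [1,0,0,-0.0009,-0.4]
  ]
}}

```text
time_s: 4.5
tool_pos: [0.5565, 0.0314, 0.1209]
tcp_rot: [[0.705, 0.709, -0.0], [0.709, -0.705, 0.001], [0.0, -0.001, -1.0]]
wrist_force: [1.6, 5.0, -1.5]
opening: 0.0073
```

```bash
python3 st.py
```

```text
t 4.5 p [0.5565 0.0314 0.1209] yaw 45.15 F [ 1.6  5.  -1.5] M [ 0.691 -0.307  0.113] q6 39.1 op 0.0073
jig -x in tool axes [-0.633 -0.774  0.   ] jig F [1.06 5.11]
```

Request:
{"op": "move_arm", "data": {
  "steps": [
    [1,0.0006,-0.0006,-0.0002,-0.1],
    [1,0.0006,-0.0006,-0.0004,-0.2],
    [1,0.0006,-0.0006,-0.0007,-0.3],
    [1,0.0006,-0.0006,-0.0009,-0.4],
    [1,0.0006,-0.0006,-0.0011,-0.5],
    [1,0.0006,-0.0006,-0.0013,-0.6],
    [1,0.0006,-0.0006,-0.0013,-0.6],
    [1,0.0006,-0.0006,-0.0013,-0.6]
  ]
}}

```text
time_s: 5.3
tool_pos: [0.5556, 0.0321, 0.1221]
tcp_rot: [[0.183, 0.983, -0.002], [0.983, -0.183, 0.0], [-0.0, -0.002, -1.0]]
wrist_force: [-1.4, 3.8, 1.3]
opening: 0.0074
```

```bash
python3 st.py; python3 -c "
from h import *
f=grab('wrist','w4.png');g=grab('side','s4.png')
cv2.imwrite('pics/c4.png',np.hstack([f['color'][100:384,110:410],cv2.resize(g['color'][150:245,180:280],(300,284),interpolation=2)])[:,:,::-1])"
```

```text
t 5.3 p [0.5556 0.0321 0.1221] yaw 79.48 F [-1.4  3.8  1.3] M [0.673 0.191 0.056] q6 4.9 op 0.0074
jig -x in tool axes [-0.086 -0.996  0.002] jig F [-1.77  3.65]
```

View pics/c4.png

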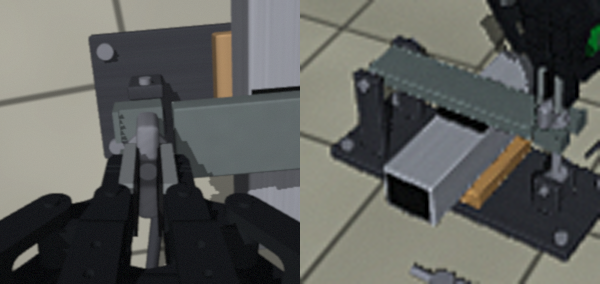

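The grip is good: the wings are between the pads and turning with the tool (1.0 rad so far). I'll probe 3 mm toward jig −x for a locked baseline.

Request:
{"op": "move_arm", "data": {
  "steps": [
    [1,-0.0003,-0.0015,-0.0003,-0.1],
    [1,-0.0003,-0.003,-0.0003,-0.1],
    [1,-0.0003,-0.003,-0.0003,-0.1],
    [1,-0.0003,-0.003,-0.0003,-0.1]
  ]
}}

```text
time_s: 5.8
tool_pos: [0.5547, 0.0321, 0.1225]
tcp_rot: [[0.084, 0.996, 0.003], [0.996, -0.084, -0.0], [0.0, 0.003, -1.0]]
wrist_force: [3.1, 4.0, -4.4]
opening: 0.007
```

```bash
python3 st.py
```

```text
t 5.8 p [0.5547 0.0321 0.1225] yaw 85.19 F [ 3.1  4.  -4.4] M [ 0.673 -0.642  0.134] q6 -0.8 op 0.007
jig -x in tool axes [ 0.014 -1.    -0.003] jig F [2.74 4.24]
```

Request:
{"op": "move_arm", "data": {
  "steps": [
    [1,0.001,0,-0.0002,-0.1],
    [1,0.001,0,-0.0004,-0.2],
    [1,0.001,0,-0.0007,-0.3],
    [1,0.001,0,-0.0007,-0.3],
    [1,0.001,0,-0.0007,-0.3]
  ]
}}

```text
time_s: 6.3
tool_pos: [0.554, 0.0323, 0.1231]
tcp_rot: [[-0.214, 0.977, 0.001], [0.977, 0.214, -0.001], [-0.001, 0.0, -1.0]]
wrist_force: [2.6, 0.1, -3.6]
opening: 0.0075
```

```bash
python3 st.py
```

```text
t 6.3 p [0.554  0.0323 0.1231] yaw 102.36 F [ 2.6  0.1 -3.6] M [ 0.065 -0.425  0.099] q6 -17.9 op 0.0075
jig -x in tool axes [ 0.308 -0.951 -0.001] jig F [2.6  0.35]
```

Request:
{"op": "move_arm", "data": {
  "steps": [
    [1,0,0,-0.0002,-0.1],
    [1,0,0,-0.0004,-0.2],
    [1,0,0,-0.0007,-0.3],
    [1,0,0,-0.0007,-0.3],
    [1,0,0,-0.0007,-0.3]
  ]
}}

```text
time_s: 6.8
tool_pos: [0.5534, 0.0323, 0.1238]
tcp_rot: [[-0.493, 0.87, -0.001], [0.87, 0.493, -0.001], [-0.001, -0.001, -1.0]]
wrist_force: [0.4, -2.8, -5.3]
opening: 0.0075
```

```bash
python3 st.py
```

```text
t 6.8 p [0.5534 0.0323 0.1238] yaw 119.55 F [ 0.4 -2.8 -5.3] M [-0.344 -0.185  0.066] q6 -35.1 op 0.0075
jig -x in tool axes [ 0.576 -0.818  0.001] jig F [ 0.65 -2.76]
```

Request:
{"op": "move_arm", "data": {
  "steps": [
    [1,0.0009,-0.0012,0.0003,0],
    [1,0.0017,-0.0025,0.0003,0],
    [1,0.0017,-0.0025,0.0003,0],
    [1,0.0017,-0.0025,0.0003,0]
  ]
}}

```text
time_s: 7.2
tool_pos: [0.5517, 0.0324, 0.1239]
tcp_rot: [[-0.495, 0.869, 0.003], [0.869, 0.495, -0.002], [-0.003, 0.002, -1.0]]
wrist_force: [3.8, -3.7, -8.2]
opening: 0.0075
```

```bash
python3 st.py
```

```text
t 7.2 p [0.5517 0.0324 0.1239] yaw 119.64 F [ 3.8 -3.7 -8.2] M [-0.58  -0.842  0.04 ] q6 -35.2 op 0.0075
jig -x in tool axes [ 0.577 -0.817 -0.003] jig F [ 4.13 -3.3 ]
```

Request:
{"op": "move_arm", "data": {
  "steps": [
    [0.6,0,0,0,0],
    [0.6,0,0,0,0],
    [0.6,0,0,0,0],
    [0.6,0,0,0,0]
  ]
}}

```text
time_s: 7.6
tool_pos: [0.5507, 0.0336, 0.1244]
tcp_rot: [[-0.496, 0.868, 0.0], [0.868, 0.496, 0.0], [0.0, 0.0, -1.0]]
wrist_force: [-0.2, 0.4, 0.1]
opening: 0.0171
```

```bash
python3 st.py
```

```text
t 7.6 p [0.5507 0.0336 0.1244] yaw 119.73 F [-0.2  0.4  0.1] M [ 0.018  0.024 -0.022] q6 -35.2 op 0.0171
jig -x in tool axes [ 0.578 -0.816 -0.   ] jig F [-0.24  0.39]
```

Request:
{"op": "move_arm", "data": {
  "steps": [
    [0.6,0.0015,-0.002,0,0],
    [0.6,0.003,-0.004,0,0],
    [0.6,0.0043,-0.006,0,0],
    [0.6,0.0043,-0.006,0,0],
    [0.6,0.0043,-0.006,0,0]
  ]
}}

```text
time_s: 8.1
tool_pos: [0.5441, 0.0342, 0.1243]
tcp_rot: [[-0.496, 0.868, 0.002], [0.868, 0.496, 0.0], [-0.001, 0.002, -1.0]]
wrist_force: [4.7, 1.2, -0.7]
opening: 0.0169
```

```bash
python3 st.py; python3 -c "
from h import *
f=grab('wrist','w5.png');g=grab('side','s5.png')
cv2.imwrite('pics/c5.png',np.hstack([cv2.resize(f['color'][200:384,150:350],(500,460)),cv2.resize(g['color'][170:245,200:280],(300,281),interpolation=2)[:, :] if 0 else cv2.copyMakeBorder(cv2.resize(g['color'][170:245,200:280],(300,281),interpolation=2),0,179,0,0,0)])[:,:,::-1])"
```

```text
t 8.1 p [0.5441 0.0342 0.1243] yaw 119.73 F [ 4.7  1.2 -0.7] M [ 0.198 -0.75  -0.082] q6 -35.3 op 0.0169
jig -x in tool axes [ 0.578 -0.816 -0.002] jig F [4.56 1.65]
```

View pics/c5.png

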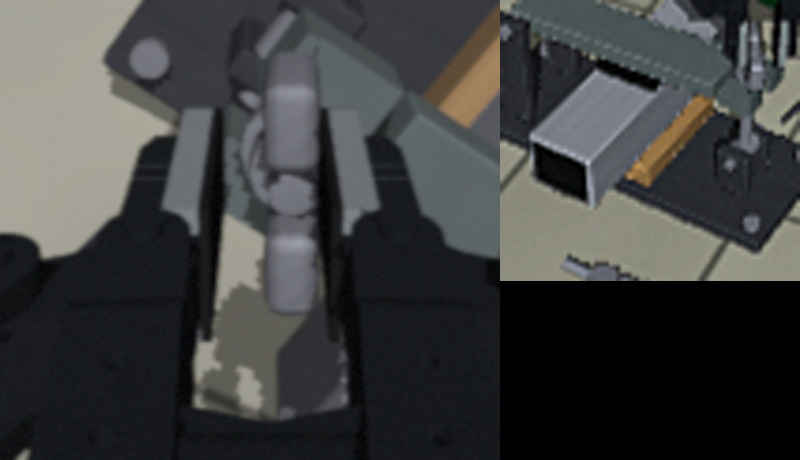

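The right pad presses the wing with 4.6 N and nothing moves, so it's still locked at 1.70 rad (free would be about 1–2 N). I'll re-grip, turn 0.35 rad further, then open and push again.

Request:
{"op": "move_arm", "data": {
  "steps": [
    [0.6,-0.008,0.005,0,0],
    [0.6,-0.008,0.005,0,0],
    [1,-0.008,0.005,0,0],
    [1,-0.008,0.005,0,0],
    [1,-0.008,0.005,0,0],
    [1,-0.008,0.005,-0.0003,-0.12],
    [1,-0.008,0.005,-0.0006,-0.24],
    [1,-0.008,0.005,-0.0008,-0.35],
    [1,-0.008,0.005,-0.0008,-0.35],
    [1,-0.008,0.005,-0.0008,-0.35]
  ]
}}

```text
time_s: 9.2
tool_pos: [0.5517, 0.0296, 0.1245]
tcp_rot: [[-0.762, 0.647, 0.0], [0.647, 0.762, -0.0], [-0.0, 0.0, -1.0]]
wrist_force: [1.9, -1.1, -1.4]
opening: 0.0075
```

```bash
python3 st.py
```

```text
t 9.2 p [0.5517 0.0296 0.1245] yaw 139.67 F [ 1.9 -1.1 -1.4] M [-0.11  -0.482  0.068] q6 -55.6 op 0.0075
jig -x in tool axes [ 0.822 -0.57  -0.   ] jig F [ 2.02 -0.94]
```

Request:
{"op": "move_arm", "data": {
  "steps": [
    [0.6,0,0,0,0],
    [0.6,0,0,0,0],
    [0.6,0,0,0,0],
    [0.6,0.004,-0.0028,0,0],
    [0.6,0.006,-0.0042,0,0],
    [0.6,0.0082,-0.0057,0,0],
    [0.6,0.0082,-0.0057,0,0],
    [0.6,0.0082,-0.0057,0,0]
  ]
}}

```text
time_s: 10.0
tool_pos: [0.5433, 0.0312, 0.1254]
tcp_rot: [[-0.763, 0.646, 0.005], [0.646, 0.763, 0.001], [-0.003, 0.004, -1.0]]
wrist_force: [5.0, 2.5, -1.8]
opening: 0.0169
```

```bash
python3 st.py
```

```text
t 10.0 p [0.5433 0.0312 0.1254] yaw 139.77 F [ 5.   2.5 -1.8] M [ 0.382 -0.8   -0.078] q6 -55.7 op 0.0169
jig -x in tool axes [ 0.823 -0.568 -0.004] jig F [4.7  3.02]
```

Request:
{"op": "move_arm", "data": {
  "steps": [
    [0.6,-0.0075,0.005,0,0],
    [0.6,-0.0075,0.005,0,0],
    [1,-0.0075,0.005,0,0],
    [1,-0.0075,0.005,0,0],
    [1,-0.0075,0.005,0,0],
    [1,-0.0075,0.005,-0.0003,-0.12],
    [1,-0.0075,0.005,-0.0006,-0.24],
    [1,-0.0075,0.005,-0.0008,-0.35],
    [1,-0.0075,0.005,-0.0008,-0.35],
    [1,-0.0075,0.005,-0.0008,-0.35]
  ]
}}

```text
time_s: 11.0
tool_pos: [0.5512, 0.0299, 0.1256]
tcp_rot: [[-0.938, 0.347, 0.001], [0.347, 0.938, 0.001], [-0.001, 0.001, -1.0]]
wrist_force: [4.5, 3.3, -0.6]
opening: 0.0075
```

```bash
python3 st.py
```

```text
t 11.0 p [0.5512 0.0299 0.1256] yaw 159.72 F [ 4.5  3.3 -0.6] M [ 0.486 -0.701  0.044] q6 -75.6 op 0.0075
jig -x in tool axes [ 0.967 -0.253 -0.001] jig F [4.14 3.76]
```

Request:
{"op": "move_arm", "data": {
  "steps": [
    [1,0.002,-0.0005,0,0],
    [1,0.004,-0.001,0,0],
    [1,0.004,-0.001,0,0],
    [1,0.004,-0.001,0,0],
    [1,0.004,-0.001,0,0]
  ]
}}

```text
time_s: 11.5
tool_pos: [0.5499, 0.0299, 0.1259]
tcp_rot: [[-0.938, 0.347, 0.008], [0.347, 0.938, 0.0], [-0.008, 0.003, -1.0]]
wrist_force: [11.1, 2.6, -6.4]
opening: 0.007
```

```bash
python3 st.py
```

```text
t 11.5 p [0.5499 0.0299 0.1259] yaw 159.72 F [11.1  2.6 -6.4] M [ 0.376 -2.012  0.085] q6 -75.7 op 0.007
jig -x in tool axes [ 0.967 -0.253 -0.008] jig F [10.79  3.67]
```

Still locked at 2.40 rad (11 N). I'll ease off, turn another 0.35 rad and pull-probe again.

Request:
{"op": "move_arm", "data": {
  "steps": [
    [1,-0.003,0.0005,0,0],
    [1,-0.005,0,0,0],
    [1,-0.005,0,-0.0003,-0.12],
    [1,-0.005,0,-0.0006,-0.24],
    [1,-0.005,0,-0.0008,-0.35],
    [1,-0.005,0,-0.0008,-0.35],
    [1,-0.005,0,-0.0008,-0.35]
  ]
}}

```text
time_s: 12.2
tool_pos: [0.5513, 0.0298, 0.1263]
tcp_rot: [[-1.0, 0.004, 0.0], [0.004, 1.0, 0.003], [-0.0, 0.003, -1.0]]
wrist_force: [3.4, 6.8, 0.6]
opening: 0.0074
```

```bash
python3 st.py
```

```text
t 12.2 p [0.5513 0.0298 0.1263] yaw 179.8 F [3.4 6.8 0.6] M [ 1.012 -0.641  0.034] q6 -95.8 op 0.0074
jig -x in tool axes [ 0.996  0.094 -0.   ] jig F [2.73 7.09]
```

Request:
{"op": "move_arm", "data": {
  "steps": [
    [1,0.002,0.0002,0,0],
    [1,0.004,0.0004,0,0],
    [1,0.004,0.0004,0,0],
    [1,0.004,0.0004,0,0],
    [1,0.004,0.0004,0,0]
  ]
}}

```text
time_s: 12.7
tool_pos: [0.5502, 0.0299, 0.1266]
tcp_rot: [[-1.0, 0.004, 0.007], [0.004, 1.0, 0.002], [-0.007, 0.002, -1.0]]
wrist_force: [10.1, 5.5, -5.9]
opening: 0.0074
```

```bash
python3 st.py
```

```text
t 12.7 p [0.5502 0.0299 0.1266] yaw 179.78 F [10.1  5.5 -5.9] M [ 0.891 -1.887  0.051] q6 -95.8 op 0.0074
jig -x in tool axes [ 0.996  0.094 -0.007] jig F [9.54 6.47]
```

Request:
{"op": "move_arm", "data": {
  "steps": [
    [1,-0.003,0.001,0,0],
    [1,-0.0045,0.0015,0,0],
    [1,-0.0045,0.0015,-0.0003,-0.12],
    [1,-0.0045,0.0015,-0.0006,-0.24],
    [1,-0.0045,0.0015,-0.0008,-0.35],
    [1,-0.0045,0.0015,-0.0008,-0.35],
    [1,-0.0045,0.0015,-0.0008,-0.35]
  ]
}}

```text
time_s: 13.4
tool_pos: [0.5516, 0.0303, 0.1271]
tcp_rot: [[-0.941, -0.339, -0.0], [-0.339, 0.941, 0.0], [0.0, 0.0, -1.0]]
wrist_force: [2.1, 3.5, 0.6]
opening: 0.0073
```

```bash
python3 st.py
```

```text
t 13.4 p [0.5516 0.0303 0.1271] yaw -160.2 F [2.1 3.5 0.6] M [ 0.459 -0.444 -0.03 ] q6 -115.6 op 0.0073
jig -x in tool axes [0.903 0.429 0.   ] jig F [1.75 3.73]
```

Request:
{"op": "move_arm", "data": {
  "steps": [
    [1,0.0018,0.0009,0,0],
    [1,0.0036,0.0017,0,0],
    [1,0.0036,0.0017,0,0],
    [1,0.0036,0.0017,0,0],
    [1,0.0036,0.0017,0,0]
  ]
}}

```text
time_s: 13.9
tool_pos: [0.5504, 0.0304, 0.1274]
tcp_rot: [[-0.941, -0.339, 0.007], [-0.339, 0.941, -0.0], [-0.006, -0.002, -1.0]]
wrist_force: [8.2, 3.2, -5.3]
opening: 0.0073
```

```bash
python3 st.py
```

```text
t 13.9 p [0.5504 0.0304 0.1274] yaw -160.18 F [ 8.2  3.2 -5.3] M [ 0.387 -1.752  0.011] q6 -115.7 op 0.0073
jig -x in tool axes [ 0.903  0.429 -0.007] jig F [7.85 3.96]
```

The gripped probe is ambiguous because pivot friction in the pads could mask a free bolt. I'll check with closed fingers behind the nut, pushing gently toward jig −x.

Request:
{"op": "move_arm", "data": {
  "steps": [
    [0.5,0,0,0,0],
    [0.3,0,0,0,0],
    [0.3,0,0,0,0],
    [0.3,0,0,-0.02,0],
    [0.3,0,0,-0.035,0],
    [1,-0.0216,-0.0103,-0.035,0],
    [1,-0.0433,-0.0206,-0.035,0],
    [1,-0.0433,-0.0206,-0.035,0],
    [1,-0.0433,-0.0206,-0.015,0],
    [1,-0.0433,-0.0206,0,0],
    [1,-0.0433,-0.0206,0,0],
    [1,-0.0433,-0.0206,0,0]
  ]
}}

```text
time_s: 15.1
tool_pos: [0.5943, 0.026, 0.1263]
tcp_rot: [[-0.94, -0.341, -0.003], [-0.341, 0.94, 0.0], [0.002, 0.001, -1.0]]
wrist_force: [0.2, 0.1, 0.4]
opening: 0.0
```

```bash
python3 st.py; python3 -c "
from h import *
f=grab('wrist','w6.png');g=grab('side','s6.png')
cv2.imwrite('pics/c6.png',np.hstack([f['color'][100:384,100:412],cv2.resize(g['color'][165:245,200:285],(302,284),interpolation=2)])[:,:,::-1])"
```

```text
t 15.1 p [0.5943 0.026  0.1263] yaw -160.05 F [0.2 0.1 0.4] M [-0.004  0.057  0.009] q6 -115.8 op 0.0
jig -x in tool axes [0.902 0.431 0.003] jig F [0.2  0.08]
```

View pics/c6.png

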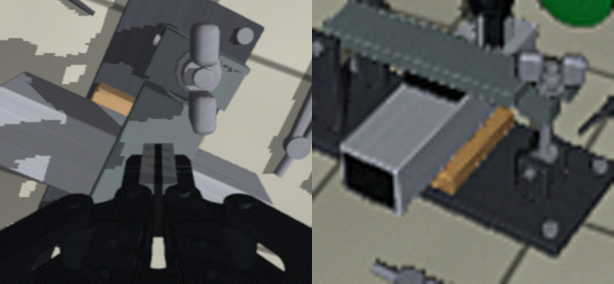

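Closed fingers stand behind and to the left of the nut's rear wing; the wing tip is at (203,130) and the finger at (158,150). I'll shift in line with the wing and push its end face.

Request:
{"op": "move_arm", "data": {
  "steps": [
    [1,-0.002,0.0206,0,0],
    [1,0,0.0206,0,0],
    [1,0.004,0.0206,0,0],
    [1,0.008,0.0206,0,0],
    [1,0.011,0.0206,0,0],
    [1,0.013,0.0206,0,0],
    [1,0.013,0.0206,0,0],
    [1,0.013,0.0206,0,0]
  ]
}}

```text
time_s: 16.0
tool_pos: [0.5804, 0.0419, 0.1286]
tcp_rot: [[-0.94, -0.34, 0.011], [-0.34, 0.94, 0.003], [-0.011, -0.001, -1.0]]
wrist_force: [8.9, 5.7, -4.8]
opening: 0.0002
```

```bash
python3 st.py
```

```text
t 16.0 p [0.5804 0.0419 0.1286] yaw -160.12 F [ 8.9  5.7 -4.8] M [ 0.87  -1.6    0.023] q6 -114.5 op 0.0002
jig -x in tool axes [ 0.903  0.43  -0.01 ] jig F [8.29 6.56]
```

Locked at 3.1 rad (8 N steady). I'll back off, flip the wrist by half a turn for more travel, and re-grip.

Request:
{"op": "move_arm", "data": {
  "steps": [
    [1,-0.006,0,0,0],
    [1,-0.006,0,-0.03,0.1],
    [0.2,0.015,0,-0.037,0.25],
    [0,0.0303,0,-0.037,0.4],
    [0,0.0303,0,-0.037,0.55],
    [0,0.0303,0,-0.037,0.7],
    [0,0.0303,0,-0.037,0.85],
    [0,0.0303,0,-0.037,1.0],
    [0,0.0303,0,-0.037,1.15],
    [0,0.0303,0,-0.037,1.3],
    [0,0.0303,0,-0.037,1.45],
    [0,0.0303,0,-0.037,1.6]
  ]
}}

```text
time_s: 17.2
tool_pos: [0.5473, 0.0297, 0.164]
tcp_rot: [[-0.307, 0.952, -0.001], [0.952, 0.307, -0.001], [-0.0, -0.001, -1.0]]
wrist_force: [0.6, 0.0, -0.8]
opening: 0.0424
```

Request:
{"op": "move_arm", "data": {
  "steps": [
    [0,0,0,0,0.15],
    [0,0,0,0,0.3],
    [0,0,0,0,0.45],
    [0,0,0,0,0.6],
    [0,0,0,0,0.75],
    [0,0,0,0,0.9],
    [0,0,0,0,1.05],
    [0,0,0,0,1.2],
    [0,0,0,0,1.35],
    [0,0,0,0,1.5],
    [0,0,0,0,1.54],
    [0,0,0,0,1.54]
  ]
}}

```text
time_s: 18.4
tool_pos: [0.5474, 0.0299, 0.164]
tcp_rot: [[0.94, 0.342, -0.001], [0.342, -0.94, -0.0], [-0.001, 0.0, -1.0]]
wrist_force: [-0.7, -0.3, -0.3]
opening: 0.0428
```

```bash
python3 st.py; python3 -c "
from h import *
f=grab('wrist','w7.png')
cv2.imwrite('pics/c7.png',f['color'][100:384,50:462,::-1])"
```

```text
t 18.4 p [0.5474 0.0299 0.164 ] yaw 20.02 F [-0.7 -0.3 -0.3] M [ 0.005  0.031 -0.035] q6 64.1 op 0.0428
jig -x in tool axes [-0.902 -0.432  0.001] jig F [-0.66 -0.36]
```

View pics/c7.png

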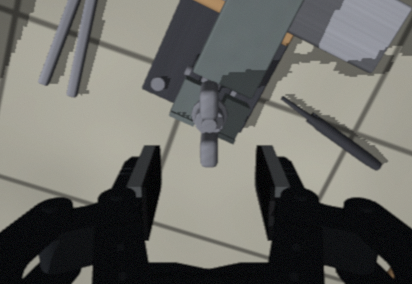

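Wings run from (258,183) to (259,266) in the full frame; next I'll compute the offset.

Run:
```python
from h import *
f=grab('wrist');s=bot.state();R=np.array(s['tcp_rot']);p=s['tool_pos']
for u,v,z in[(258,184,.136),(259,266,.136),(259,224,.128)]:
    q=onz(f,u,v,z);print(q,R.T@(q-p))
```

```text
[0.57473795 0.03925167 0.136     ] [0.02871768 0.00068072 0.02803785]
[0.53121792 0.02278469 0.136     ] [-0.01781048  0.00121336  0.02806278]
[0.55149415 0.03017212 0.128     ] [0.00377386 0.00123185 0.03605124]
```

Request:
{"op": "move_arm", "data": {
  "steps": [
    [0,0.0045,0.001,0.015,0],
    [0,0.0045,0.001,0.0375,0],
    [0.4,0.0045,0.001,0.0375,0],
    [1,0.0045,0.001,0.0375,0],
    [1,0.0045,0.001,0.0375,0],
    [1,0.0045,0.001,0.0375,0],
    [1,0.0045,0.001,0.0375,0],
    [1,0.0045,0.001,0.0372,-0.12],
    [1,0.0045,0.001,0.0369,-0.24],
    [1,0.0045,0.001,0.0367,-0.35],
    [1,0.0045,0.001,0.0367,-0.35],
    [1,0.0045,0.001,0.0367,-0.35]
  ]
}}

```text
time_s: 19.7
tool_pos: [0.552, 0.0313, 0.1272]
tcp_rot: [[0.766, 0.643, -0.001], [0.643, -0.766, 0.0], [-0.0, -0.001, -1.0]]
wrist_force: [1.0, 0.6, -4.8]
opening: 0.0076
```

```bash
python3 st.py
```

```text
t 19.7 p [0.552  0.0313 0.1272] yaw 39.98 F [ 1.   0.6 -4.8] M [0.026 0.002 0.084] q6 44.3 op 0.0076
jig -x in tool axes [-0.7   -0.714  0.001] jig F [0.92 0.74]
```

Request:
{"op": "move_arm", "data": {
  "steps": [
    [1,-0.0014,-0.0014,0,0],
    [1,-0.0028,-0.0028,0,0],
    [1,-0.0028,-0.0028,0,0],
    [1,-0.0028,-0.0028,0,0],
    [1,-0.0028,-0.0028,0,0]
  ]
}}

```text
time_s: 20.2
tool_pos: [0.5507, 0.0314, 0.1275]
tcp_rot: [[0.766, 0.643, 0.006], [0.643, -0.766, -0.0], [0.004, 0.004, -1.0]]
wrist_force: [8.3, -0.3, -11.3]
opening: 0.0075
```

```bash
python3 st.py
```

```text
t 20.2 p [0.5507 0.0314 0.1275] yaw 40.02 F [  8.3  -0.3 -11.3] M [-0.032 -1.296  0.057] q6 44.2 op 0.0075
jig -x in tool axes [-0.699 -0.715 -0.006] jig F [8.26 0.47]
```

Request:
{"op": "move_arm", "data": {
  "steps": [
    [0.6,0,0,0,0],
    [0.6,0,0,0,0],
    [0.6,0,0,0,0],
    [0.6,-0.0014,-0.0014,0,0],
    [0.6,-0.0028,-0.0028,0,0],
    [0.6,-0.0035,-0.0035,0,0],
    [0.6,-0.0035,-0.0035,0,0],
    [0.6,-0.0035,-0.0035,0,0]
  ]
}}

```text
time_s: 21.0
tool_pos: [0.5451, 0.0314, 0.1282]
tcp_rot: [[0.765, 0.644, 0.004], [0.644, -0.765, -0.001], [0.002, 0.003, -1.0]]
wrist_force: [4.9, -0.6, -0.5]
opening: 0.017
```

```bash
python3 st.py
```

```text
t 21.0 p [0.5451 0.0314 0.1282] yaw 40.09 F [ 4.9 -0.6 -0.5] M [-0.25  -0.853  0.051] q6 44.1 op 0.017
jig -x in tool axes [-0.699 -0.716 -0.004] jig F [ 4.97 -0.09]
```

Locked at 3.45 rad too (5 N). Next increment.

Request:
{"op": "move_arm", "data": {
  "steps": [
    [0.6,0.0058,0.0058,0,0],
    [0.6,0.0058,0.0058,0,0],
    [1,0.0058,0.0058,0,0],
    [1,0.0058,0.0058,0,0],
    [1,0.0058,0.0058,0,0],
    [1,0.0058,0.0058,-0.0003,-0.12],
    [1,0.0058,0.0058,-0.0006,-0.24],
    [1,0.0058,0.0058,-0.0008,-0.35],
    [1,0.0058,0.0058,-0.0008,-0.35]
  ]
}}

```text
time_s: 21.9
tool_pos: [0.5513, 0.0312, 0.128]
tcp_rot: [[0.498, 0.867, -0.001], [0.867, -0.498, -0.0], [-0.0, -0.001, -1.0]]
wrist_force: [-0.1, -0.6, 0.2]
opening: 0.0076
```

```bash
python3 st.py
```

```text
t 21.9 p [0.5513 0.0312 0.128 ] yaw 60.15 F [-0.1 -0.6  0.2] M [-0.121 -0.087  0.011] q6 24.1 op 0.0076
jig -x in tool axes [-0.411 -0.912  0.001] jig F [-0.07 -0.58]
```

Request:
{"op": "move_arm", "data": {
  "steps": [
    [0.6,0,0,0,0],
    [0.6,0,0,0,0],
    [0.6,0,0,0,0],
    [0.6,-0.0014,-0.003,0,0],
    [0.6,-0.0025,-0.0055,0,0],
    [0.6,-0.0033,-0.0073,0,0],
    [0.6,-0.0033,-0.0073,0,0],
    [0.6,-0.0033,-0.0073,0,0]
  ]
}}

```text
time_s: 22.7
tool_pos: [0.5458, 0.0314, 0.1289]
tcp_rot: [[0.498, 0.867, 0.006], [0.867, -0.498, -0.001], [0.002, 0.005, -1.0]]
wrist_force: [5.7, -1.0, -2.6]
opening: 0.017
```

```bash
python3 st.py
```

```text
t 22.7 p [0.5458 0.0314 0.1289] yaw 60.13 F [ 5.7 -1.  -2.6] M [-0.139 -0.939  0.047] q6 24.1 op 0.017
jig -x in tool axes [-0.411 -0.912 -0.006] jig F [ 5.79 -0.43]
```

Request:
{"op": "move_arm", "data": {
  "steps": [
    [0.6,0.0029,0.0064,0,0],
    [0.6,0.0029,0.0064,0,0],
    [1,0.0029,0.0064,0,0],
    [1,0.0029,0.0064,0,0],
    [1,0.0029,0.0064,0,0],
    [1,0.0029,0.0064,-0.0003,-0.12],
    [1,0.0029,0.0064,-0.0006,-0.24],
    [1,0.0029,0.0064,-0.0008,-0.35],
    [1,0.0029,0.0064,-0.0008,-0.35]
  ]
}}

```text
time_s: 23.6
tool_pos: [0.5507, 0.031, 0.1291]
tcp_rot: [[0.17, 0.985, 0.0], [0.985, -0.17, -0.001], [-0.001, 0.0, -1.0]]
wrist_force: [1.1, -0.7, 0.6]
opening: 0.0075
```

```bash
python3 st.py
```

```text
t 23.6 p [0.5507 0.031  0.1291] yaw 80.2 F [ 1.1 -0.7  0.6] M [-0.336 -0.149  0.048] q6 4.1 op 0.0075
jig -x in tool axes [-0.073 -0.997 -0.   ] jig F [ 1.14 -0.64]
```

Request:
{"op": "move_arm", "data": {
  "steps": [
    [0.6,0,0,0,0],
    [0.6,0,0,0,0],
    [0.6,0,0,0,0],
    [0.6,-0.0003,-0.0035,0,0],
    [0.6,-0.0005,-0.006,0,0],
    [0.6,-0.0006,-0.0078,0,0],
    [0.6,-0.0006,-0.0078,0,0],
    [0.6,-0.0006,-0.0078,0,0]
  ]
}}

```text
time_s: 24.4
tool_pos: [0.5422, 0.0321, 0.1289]
tcp_rot: [[0.17, 0.985, -0.002], [0.985, -0.17, 0.0], [-0.0, -0.002, -1.0]]
wrist_force: [-0.1, 0.3, 0.0]
opening: 0.0172
```

```bash
python3 st.py
```

```text
t 24.4 p [0.5422 0.0321 0.1289] yaw 80.2 F [-0.1  0.3  0. ] M [-0.038 -0.001  0.057] q6 4.1 op 0.0172
jig -x in tool axes [-0.073 -0.997  0.002] jig F [-0.09  0.33]
```

At 4.15 rad the push meets no resistance, so the bolt has released. I'll open a bit wider and swing it on.

Request:
{"op": "move_arm", "data": {
  "steps": [
    [0.3,0,0,0,0],
    [0.3,-0.0005,-0.006,0,0],
    [0.3,-0.0008,-0.011,0,0],
    [0.3,-0.0011,-0.016,0,0],
    [0.3,-0.0015,-0.021,0,0],
    [0.3,-0.0015,-0.021,0,0],
    [0.3,-0.0015,-0.021,0,0]
  ]
}}

```text
time_s: 25.1
tool_pos: [0.5212, 0.0343, 0.1289]
tcp_rot: [[0.17, 0.985, -0.001], [0.985, -0.17, 0.0], [0.0, -0.001, -1.0]]
wrist_force: [0.4, -0.6, -0.6]
opening: 0.0297
```

```bash
python3 st.py; python3 -c "
from h import *
f=grab('wrist','w8.png');g=grab('side','s8.png')
cv2.imwrite('pics/c8.png',np.hstack([f['color'][100:384,100:412],cv2.resize(g['color'][165:245,200:285],(302,284),interpolation=2)])[:,:,::-1])"
```

```text
t 25.1 p [0.5212 0.0343 0.1289] yaw 80.2 F [ 0.4 -0.6 -0.6] M [ 0.015 -0.007  0.03 ] q6 4.1 op 0.0297
jig -x in tool axes [-0.073 -0.997  0.001] jig F [ 0.43 -0.55]
```

View pics/c8.png

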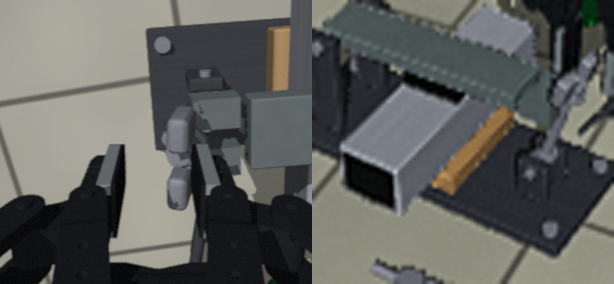

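The bolt leans out at roughly 20–25°, with the wings lying across jig y. I'll lift, close, come in behind the nut and push it over along an arc.

Request:
{"op": "move_arm", "data": {
  "steps": [
    [0.3,0,0.002,-0.015,0],
    [0.3,0,0.002,-0.035,0],
    [1,0.0015,0.022,-0.035,0],
    [1,0.003,0.043,-0.035,0],
    [1,0.003,0.043,-0.035,0],
    [1,0.003,0.043,-0.035,0],
    [1,0.003,0.043,-0.015,0],
    [1,0.003,0.043,0.004,0],
    [1,0.003,0.043,0.004,0]
  ]
}}

```text
time_s: 26.1
tool_pos: [0.5609, 0.0302, 0.1216]
tcp_rot: [[0.17, 0.985, -0.008], [0.985, -0.17, 0.001], [-0.001, -0.008, -1.0]]
wrist_force: [-0.7, -0.9, -0.0]
opening: -0.0001
```

```bash
python3 st.py
```

```text
t 26.1 p [0.5609 0.0302 0.1216] yaw 80.21 F [-0.7 -0.9 -0. ] M [0.063 0.04  0.014] q6 4.0 op -0.0001
jig -x in tool axes [-0.073 -0.997  0.008] jig F [-0.57 -0.93]
```

Request:
{"op": "move_arm", "data": {
  "steps": [
    [1,-0.0006,-0.009,0.001,0],
    [1,-0.0012,-0.0185,0.0025,0],
    [1,-0.002,-0.03,0.006,0],
    [1,-0.003,-0.0414,0.0097,0],
    [1,-0.0037,-0.052,0.0155,0],
    [1,-0.0044,-0.062,0.022,0],
    [1,-0.005,-0.071,0.03,0],
    [1,-0.0056,-0.079,0.0386,0],
    [1,-0.006,-0.085,0.048,0],
    [1,-0.0065,-0.0912,0.0583,0],
    [1,-0.0065,-0.0912,0.0583,0]
  ]
}}

```text
time_s: 27.2
tool_pos: [0.4709, 0.0392, 0.0644]
tcp_rot: [[0.17, 0.985, -0.006], [0.985, -0.17, 0.001], [-0.0, -0.006, -1.0]]
wrist_force: [-0.5, 0.4, -0.3]
opening: 0.0001
```

```bash
python3 st.py; python3 -c "
from h import *
f=grab('wrist','w9.png');g=grab('side','s9.png')
cv2.imwrite('pics/c9.png',np.hstack([f['color'][100:384,100:412],cv2.resize(g['color'][165:245,200:285],(302,284),interpolation=2)])[:,:,::-1])"
```

```text
t 27.2 p [0.4709 0.0392 0.0644] yaw 80.2 F [-0.5  0.4 -0.3] M [0.006 0.    0.043] q6 4.0 op 0.0001
jig -x in tool axes [-0.073 -0.997  0.006] jig F [-0.54  0.35]
```

View pics/c9.png

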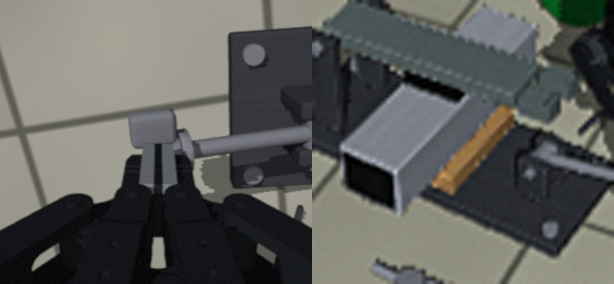

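The bolt lies at about 75°, with the fingertips on the nut. Now down to level, with a small margin for compliance.

Request:
{"op": "move_arm", "data": {
  "steps": [
    [1,-0.0002,-0.003,0.006,0],
    [1,-0.0004,-0.005,0.012,0],
    [1,-0.0005,-0.006,0.0165,0],
    [1,-0.0005,-0.006,0.0195,0],
    [1,-0.0005,-0.006,0.0195,0],
    [1,-0.0005,-0.006,0.0195,0]
  ]
}}

```text
time_s: 27.9
tool_pos: [0.4679, 0.0394, 0.0471]
tcp_rot: [[0.17, 0.985, -0.0], [0.985, -0.17, 0.0], [-0.0, -0.0, -1.0]]
wrist_force: [-0.6, -0.9, 0.2]
opening: 0.0001
```

```bash
python3 st.py
```

```text
t 27.9 p [0.4679 0.0394 0.0471] yaw 80.2 F [-0.6 -0.9  0.2] M [-0.02   0.008 -0.023] q6 4.0 op 0.0001
jig -x in tool axes [-0.073 -0.997  0.   ] jig F [-0.46 -0.93]
```

Request:
{"op": "move_arm", "data": {
  "steps": [
    [1,0,0,-0.03,0],
    [1,0,-0.02,-0.07,0],
    [1,0,-0.04,-0.11,0],
    [1,0,-0.04,-0.15,0],
    [1,0,-0.04,-0.15,0],
    [1,0,-0.04,-0.15,0]
  ]
}}

```text
time_s: 28.5
tool_pos: [0.4295, 0.0461, 0.1987]
tcp_rot: [[0.17, 0.985, 0.004], [0.985, -0.17, -0.0], [0.0, 0.004, -1.0]]
wrist_force: [-0.2, -0.2, -0.3]
opening: 0.0
```

```bash
python3 st.py; python3 -c "
from h import *
f=grab('wrist','w10.png');g=grab('side','s10.png')
cv2.imwrite('pics/c10.png',np.hstack([f['color'][60:344,100:412],cv2.resize(g['color'][165:245,200:285],(302,284),interpolation=2)])[:,:,::-1])"
```

```text
t 28.5 p [0.4295 0.0461 0.1987] yaw 80.21 F [-0.2 -0.2 -0.3] M [-0.009  0.025 -0.037] q6 4.4 op 0.0
jig -x in tool axes [-0.073 -0.997 -0.004] jig F [-0.18 -0.19]
```

View pics/c10.png

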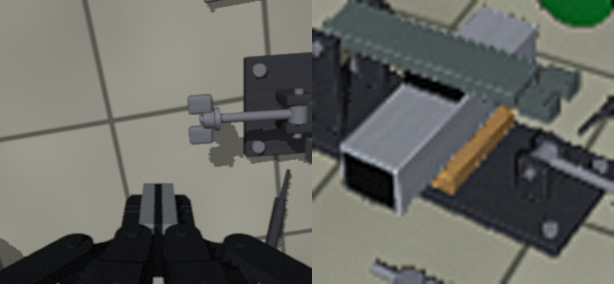

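The bolt and nut are out of the slot, lying flat toward the robot, and the gripper is clear. That used the last picture, so one numeric check of the tilt follows.

Run:
```python
from h import *
j=np.radians(-5.6);ex=np.array([np.cos(j),np.sin(j),0]);O=np.array([.5558,.0295,.04])
g=grab('side');a=cv2.imread('pics/s8.png').astype(int);b=g['color'][:,:,::-1].astype(int)
P=lambda r,th:proj(g,O-ex*r*np.sin(th)+np.array([0,0,r*np.cos(th)]))
for th in(1.3,1.45,1.57,1.75):print(th,[P(r,th).round(1).tolist() for r in(20,45,65,73,85)])
# bolt shaft: bright pixel rows per column between pivot and nut
gray=b.mean(2)
for r in(30,40,50,60):
    u=int(round(P(r,1.57)[0]));v0=int(P(r,1.57)[1]);col=gray[v0-9:v0+10,u];print(r,u,v0,P(r,1.57)[1].round(1),col.astype(int).tolist())
```

```text
1.3 [[-321.2, 102.6], [-293.6, 107.6], [-287.2, 108.7], [-285.6, 109.0], [-283.8, 109.3]]
1.45 [[-458.2, -16.5], [-417.6, -3.8], [-408.3, -0.9], [-406.0, -0.2], [-403.5, 0.6]]
1.57 [[-620.8, -156.9], [-560.8, -132.1], [-547.3, -126.5], [-544.0, -125.2], [-540.3, -123.7]]
1.75 [[-1088.8, -558.8], [-950.9, -480.7], [-921.2, -463.8], [-914.1, -459.8], [-906.1, -455.2]]Traceback (most recent call last):
  File "<stdin>", line 9, in <module>
IndexError: index -584 is out of bounds for axis 1 with size 512
```

r was in mm; fixing the units.

Run:
```python
from h import *
j=np.radians(-5.6);ex=np.array([np.cos(j),np.sin(j),0]);O=np.array([.5558,.0295,.04])
g=grab('side');gray=g['color'].astype(int).mean(2)
P=lambda r,th:proj(g,O-ex*r*.001*np.sin(th)+np.array([0,0,r*.001*np.cos(th)]))
for th in(1.3,1.45,1.57,1.75):print(th,[P(r,th).round(1).tolist() for r in(20,45,65,85)])
for r in(25,35,45,55,62):
    u=int(round(P(r,1.57)[0]));v0=int(P(r,1.57)[1]);print(r,u,v0,P(r,1.57)[1].round(1),gray[v0-9:v0+10,u].astype(int).tolist())
```

```text
1.3 [[271.2, 209.8], [279.7, 211.4], [286.8, 212.6], [294.0, 213.9]]
1.45 [[271.4, 210.7], [280.1, 213.4], [287.2, 215.7], [294.5, 217.9]]
1.57 [[271.4, 211.4], [280.1, 215.0], [287.2, 218.0], [294.4, 220.9]]
1.75 [[271.2, 212.4], [279.7, 217.2], [286.5, 221.1], [293.4, 225.0]]
25 273 212 212.1 [151, 154, 130, 38, 41, 45, 41, 47, 94, 142, 131, 81, 34, 43, 44, 41, 44, 42, 40]
35 277 213 213.6 [129, 96, 73, 44, 39, 43, 43, 32, 47, 123, 144, 122, 53, 38, 44, 45, 42, 42, 43]
45 280 215 215.0 [154, 156, 130, 49, 108, 112, 89, 37, 87, 138, 136, 89, 37, 42, 22, 38, 100, 150, 151]
55 284 216 216.5 [148, 153, 139, 44, 34, 41, 43, 36, 39, 115, 140, 127, 121, 161, 138, 101, 156, 150, 148]
62 286 217 217.5 [149, 153, 134, 72, 50, 46, 54, 63, 69, 116, 140, 122, 67, 68, 68, 66, 66, 102, 150]
```

The measured shaft slope is 0.42 px/px, against 0.41 expected for level, so the bolt is level. Handing in.

```bash
python3 -c "
from h import *
print(bot.state()['time_s'],bot.job_done())"
```

```text
the job is handed in; nothing more can be done
28.7 None
```

The bolt is out of the slot and lying about level, and I handed the job in at 28.7 s with the gripper clear.

- **Slackening:** I turned the nut anticlockwise in 0.35 rad steps, raising the tool with the thread. After most steps I probed sideways towards the slot mouth. It was locked at 3.80 rad (5.8 N) and free at 4.15 rad (about 0 N). The last step raised the nut only about 0.8 mm, so by reckoning its flange is less than 1 mm above the lip; I did not measure that height directly.
- **Swing:** I pushed the bolt out with the open fingers, then laid it down with closed fingers following an arc. It did not spring back when I let go.
- **Last checks:** In the side camera the shaft slope is 0.42 px/px, against 0.41 expected for exactly level. Forces on the gripper are about zero.
- **Ambiguous probes:** Probing with the nut gripped could not clearly tell locked from free, because the pads hold the nut's tilt. At 3.1 rad I double-checked with a closed-finger push, and from 3.45 rad on I went by pushes with the gripper slightly open. The largest sideways force in any probe was about 11 N. The tool pulled up on the nut by up to about 11 N at 3.45 rad.
- **Other tools:** I did not touch them, and no contact forces suggested otherwise. I made no separate position check at the end.

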